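# Tip the washed mill balls out of the tipping tray

### The arm

A 7-joint arm with a two-finger parallel gripper is mounted at the origin on the work surface. World frame = base frame: x ahead of the robot, y to its left, z up, the work surface at z = 0. Lengths are in m, angles in degrees, forces in N, time in s.
With the tool pointing down it reaches from about 0.35 to 0.9 m from the base axis. Payload 19.9 kg.
Tool frame: the origin (TCP) lies at the very end of the fingers, on their centre line; the grasp point (between the pads) lies 19 mm behind it; x points along the fingers, z is the direction in which the jaws open and shut, and the axes are right-handed (so a half turn about x gives the same grasp; the last joint's range is limited). The gripper opens to 85 mm and grips with 20 to 120 N. Pads are 22 mm wide; open, the fingers measure 114 mm over their backs; the gripper's body (76 mm by 85 mm) begins 54 mm behind the grasp point. The pads swing forward as they close: fully open they stand 13 mm farther back than shut.
Start: joints at [74.055, 23.915, -0.59, 92.452, 0.269, 63.638, -3.037], TCP at [0.147, -0.608, 0.231] pointing down, gripper open.
Joint ranges: [-161.28, 161.28], [-22.2, 115.67], [-73.04, 71.86], [3.21, 147.25], [-68.34, 248.33], [10.77, 114.83], [-161.83, 161.83]. Speed limits (degrees/s): [108.29, 108.29, 136.94, 136.94, 172.46, 172.46, 172.46].

### API

Orientations are given as a 3x3 rotation matrix whose columns are the frame's x, y, z axes.
In Python, from station import arm gives the robot as it stands.
- The arm moves only by the tool arm_command, never from a script. Its argument "rows" is a list that holds one entry, the list of rows, each a list of 4 numbers: the shift along the tool's x, y, z in units of 30 mm (1.0 is 30 mm), then the turn about the tool's x in degrees. A call has 1 to 20 rows; each row is the pose to reach, as a shift and turn from the pose commanded when the call began, along the tool's axes at that moment; what a row does not reach only later rows make up. A row lasts 1/12 s, in which the tool goes at most 41.7 mm and 7.16 degrees, less where a joint would pass 70% of its speed; a pose out of reach is approached as far as the arm can. A call with a gripper value outside its range is refused whole. "gripper" is the closure, from 0 (fully open) to 1 (shut), set as the call begins (left out, the last holds). The fingers move at their own pace and stop on an object; "grip_force" is the grip in N (left out, the last holds). Time passes only in rows, so rows that repeat a pose let the fingers close. It gives the time, the measured TCP pose, the force and the opening at its end, in the units of the state.
- arm.sense(): the state, without advancing time (a new reading comes with each control period).
- arm.read_camera(name): name is "scene" or "side" or "wrist"; returns (picture, depth): 400x640x3 uint8, red, green, blue; 400x640 float32, m along the optical axis (not along the pixel's ray), 0 where there is no reading.
- arm.camera_params(name): a dict with "fov_y" (degrees; the focal length in pixels is half the picture's height over the tangent of half this angle, whatever the lens; pixels are square), "cx", "cy" (the principal point, pixels), "eye" and "rotation" of the camera in the world. Camera axes: x right, y down, z forward; pixel columns grow to the right and rows downward; lengths in m; the calibration is good to about 2 mm. A picture is of the moment at which its call begins: read the wrist's pose just before it. camera_params takes no time and is no camera call; for the wrist camera it gives the pose at the moment of the call.
- arm.close_job(): hands the job in, once; it reports no verdict.
The state is a dict: "time": time; "joint_pos": joint angles; "dq": joint speeds; "joint_torque": joint torques, N m; "eef_pos": TCP position; "tcp_rot": TCP orientation; "contact_force": force on the tool from outside, world axes, zero at the start; "moment": the same for the moment, N m; "finger_gap": opening from 0.0 (shut) to 1.0 (fully open).
Only numpy, scipy, OpenCV 4.12 (cv2) and the standard library are available. Lean on these libraries where they do the work, as an engineer would, in place of code of your own. Each camera call takes 0.05 s, during which the arm holds its last target.

### The job

Two tipping trays stand on the pottery bench, and one of them holds two white porcelain mill balls. Raise that tray by its wooden handle until it is tipped about 35 degrees, hold it there while both balls roll over its lip into its own catch bin, then bring it back down fully level and let go.

Things in the scene. Friction and masses are not known exactly. Their poses are not given: they have to be found in the camera images.
- tray_a (a joint): Tilt of the loaded tray, rad: 0 = level, grows as its handle end is raised, stop at 0.9. Friction keeps it where left; lifting at the handle takes about 6 N, lowering up to 2 N. Bare aluminium, 188 x 124 mm, walls 45 mm high on three sides; the end over the bin is open, with a lip turned up 20 degrees that keeps the balls in while level. The identical second tray is empty, perhaps left tipped.
- tray_a_grip (a point): Middle of its handle, a level wooden bar 12 mm thick, 95 mm clear between two thin arms, 125 mm above the bench when level, on the robot's side; the tray's end wall is 55 mm beyond, its top 5 mm higher. Frame turns with the tray: y along the bar, x towards lip and bin, z up. Hinge axis parallel to y through x = +210, z = -40 mm; raising turns about +y: handle up and towards the bin, radius 214 mm.
- stand_a_hinge (a point): Middle of the loaded tray's hinge axis, 85 mm above the bench, on its fixed plywood stand. Its y is the axis, its x points level from the tray to the bin, z up; it never moves. The tray's own catch bin, an open grey plastic box on the same stand below the lip, spans inside x = +20 to +180 mm, y = -63 to +63 mm; its floor is at z = -69, side tops at +2, far wall top +27, near wall top -43 mm.
- ball_a_center (a point): Centre of the first white porcelain mill ball, 36 mm in diameter, about 60 g; at the start it lies loose on the loaded tray's floor.
- ball_b_center (a point): Centre of the second ball, identical to the first and in the same tray.
Mind the look-alikes: they are no part of the job. Leave any pink or yellow look-alike of the part that bears ball_a_center alone.

How it is judged (in metres and radians):
On the way:
1. the tray is held tipped between 25 and 45 degrees with both balls in its catch bin (value of joint tray_a between 0.436 and 0.785 rad and x of ball_a_center in the frame of stand_a_hinge between 0.015 and 0.185 m and y of ball_a_center in the frame of stand_a_hinge between -0.066 and 0.066 m and z of ball_a_center in the frame of stand_a_hinge between -0.08 and 0 m and x of ball_b_center in the frame of stand_a_hinge between 0.015 and 0.185 m and y of ball_b_center in the frame of stand_a_hinge between -0.066 and 0.066 m and z of ball_b_center in the frame of stand_a_hinge between -0.08 and 0 m), for 0.3 s.
At the end, for the whole second after the job is handed in: the loaded tray is back level (within 0.12 rad, about 7 degrees) and at rest, and both balls lie inside its catch bin (value of joint tray_a below 0.12 rad and velocity of joint tray_a between -0.05 and 0.05 rad/s and x of ball_a_center in the frame of stand_a_hinge between 0.015 and 0.185 m and y of ball_a_center in the frame of stand_a_hinge between -0.066 and 0.066 m and z of ball_a_center in the frame of stand_a_hinge between -0.08 and 0 m and x of ball_b_center in the frame of stand_a_hinge between 0.015 and 0.185 m and y of ball_b_center in the frame of stand_a_hinge between -0.066 and 0.066 m and z of ball_b_center in the frame of stand_a_hinge between -0.08 and 0 m); the robot touches nothing.
It also fails if it takes over 42 s, if anything falls off the work surface, if the arm or the gripper's body presses on something with over 40 N, if the wrist force passes 120 N, or if a joint passes its speed limit or range.

## Working session

There is one attempt and no reset: what is moved stays moved. The work goes in short steps, Python scripts to look and compute and a tool call to move; the robot and the scene stay as the last step left them, time stands still between calls to the robot, and variables do not carry over. Pictures are saved under pics/ and viewed, and the job is handed in when it is done.

Besides the shell and the picture viewer there is one more tool, called after ">>>" as name(argument=value, ...) on one line, values as JSON. arm_command: Moves the arm, as the interface text tells. Its arguments: {"type":"object","properties":{"rows":{"type":"array","items":{"type":"array","items":{"type":"array","items":{"type":"number"}}}},"gripper":{"type":"number"},"grip_force":{"type":"number"}},"required":["rows"]}

```bash
mkdir -p pics; ls; python3 - <<'E'
from station import arm
import cv2,numpy as np
print(arm.sense())
for n in ["scene","side","wrist"]:
    print(n,arm.camera_params(n))
    p,d=arm.read_camera(n); cv2.imwrite(f"pics/{n}0.png",p[:,:,::-1]); np.save(f"{n}0.npy",d)
E
```

```text
pics
{'time': 0.0, 'joint_pos': array([74.0561313 , 23.94836106, -0.59156772, 92.48372588,  0.26964772,
       63.63741245, -3.03899049]), 'dq': array([ 0.13245546, -0.03885658, -0.01396639,  0.06605712,  0.02194542,
       -0.03176662,  0.07249952]), 'joint_torque': array([ 3.72181385e-04, -8.64438272e+01,  6.78598434e-01, -4.34888220e+01,
        1.90848234e-02,  7.45696801e-03, -4.14278327e-05]), 'eef_pos': array([ 0.14652858, -0.6072424 ,  0.23066985]), 'tcp_rot': array([[-3.62154971e-04,  9.72102208e-01,  2.34557384e-01],
       [ 1.13259320e-03,  2.34557648e-01, -9.72101552e-01],
       [-9.99999293e-01, -8.63933114e-05, -1.18594256e-03]]), 'contact_force': array([-0.80399761,  0.43651305,  0.64373231]), 'moment': array([-0.04054911, -0.0027351 , -0.0241648 ]), 'finger_gap': 0.9976886563824789}
scene {'fov_y': 43.480013402542596, 'cx': 321.8360189335939, 'cy': 194.62218342607935, 'eye': array([ 1.16755362, -0.50148126,  0.82886902]), 'rotation': array([[ 0.58239404,  0.57495336, -0.57467018],
       [ 0.81280114, -0.42325088,  0.40026616],
       [-0.01309528, -0.7002052 , -0.71382154]])}
side {'fov_y': 57.89760086620601, 'cx': 319.24919184076936, 'cy': 197.02061178469992, 'eye': array([ 0.23149383, -0.49529646,  0.72155147]), 'rotation': array([[ 7.79926665e-01, -4.76572494e-01,  4.05700697e-01],
       [-6.25870869e-01, -5.94117670e-01,  5.05281950e-01],
       [ 2.30473874e-04, -6.47999114e-01, -7.61641054e-01]])}
wrist {'fov_y': 60.35144750199222, 'cx': 319.6426205665911, 'cy': 199.36353630943043, 'eye': array([ 0.21239866, -0.59259663,  0.37275847]), 'rotation': array([[ 0.23438306, -0.93621225, -0.26186105],
       [-0.97214345, -0.22608125, -0.06184166],
       [-0.00130496,  0.26906114, -0.96312221]])}
```

View pics/scene0.png

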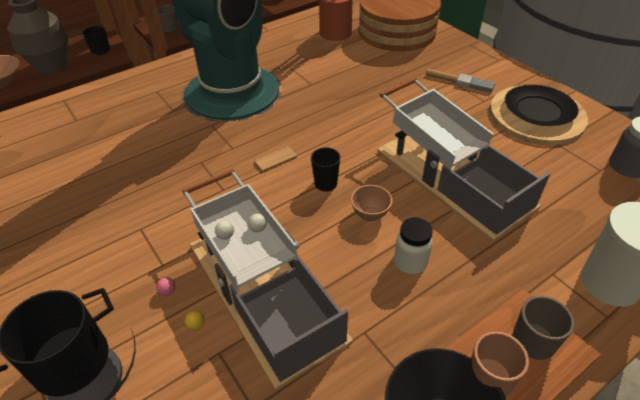

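View pics/side0.png

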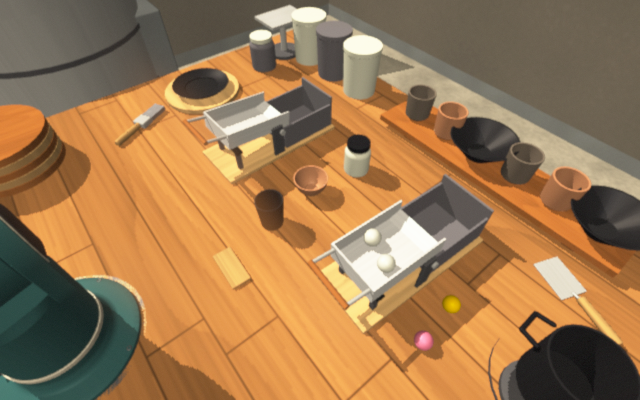

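View pics/wrist0.png

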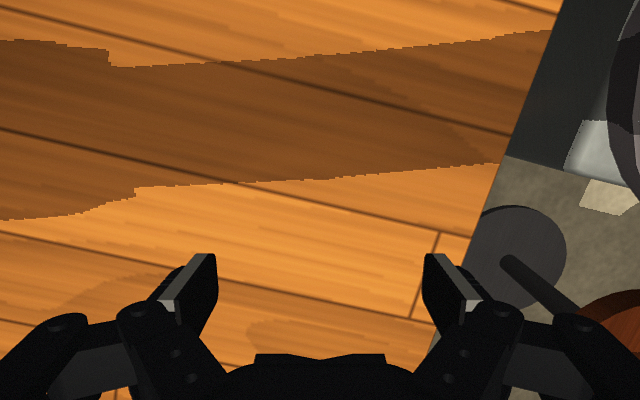

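The scene view shows the loaded tray with its two balls near (225,230) and (257,222), and its handle running from about (185,190) to (238,177). The empty tray is at the upper right. The look-alike balls are pink at (166,286) and yellow at (194,320). Next I'll measure the handle and axis from depth.

```bash
cat > h.py <<'E'
import numpy as np,cv2
def cloud(d,P):
    f=200/np.tan(np.radians(P["fov_y"]/2)); v,u=np.mgrid[:400,:640]
    c=np.stack([(u-P["cx"])/f*d,(v-P["cy"])/f*d,d],-1)
    return c@np.array(P["rotation"]).T+P["eye"]
def proj(X,P):
    f=200/np.tan(np.radians(P["fov_y"]/2)); c=(np.atleast_2d(X)-P["eye"])@P["rotation"]
    return c[:,:2]/c[:,2:]*f+[P["cx"],P["cy"]]
def ray(u,v,z,P):
    f=200/np.tan(np.radians(P["fov_y"]/2)); r=P["rotation"]@np.array([(u-P["cx"])/f,(v-P["cy"])/f,1])
    return P["eye"]+r*(z-P["eye"][2])/r[2]
E
python3 - <<'E'
from station import arm
from h import *
for n,(x0,y0,x1,y1) in {"scene":(165,150,365,300),"side":(300,170,500,320)}.items():
    p=cv2.imread(f"pics/{n}0.png");d=np.load(f"{n}0.npy");P=arm.camera_params(n)
    cv2.imwrite(f"pics/{n}0z.png",cv2.resize(p[y0:y1,x0:x1],(800,600),interpolation=cv2.INTER_CUBIC))
    C=cloud(d,P); m=(d>0)&(C[...,2]>.112)&(C[...,2]<.14)
    q=p.copy();q[m]=(255,0,255);q=q[y0:y1,x0:x1]
    cv2.imwrite(f"pics/{n}0m.png",cv2.resize(q,(800,600),interpolation=cv2.INTER_NEAREST))
    # balls: white-ish blobs above tray
    print(n, "bench z",np.median(C[300:330,20:60,2] if n=="scene" else C[330:350,200:250,2]))
E
```

```text
scene bench z 0.14398522008360065
side bench z 0.0002800172800918599
```

View pics/scene0m.png

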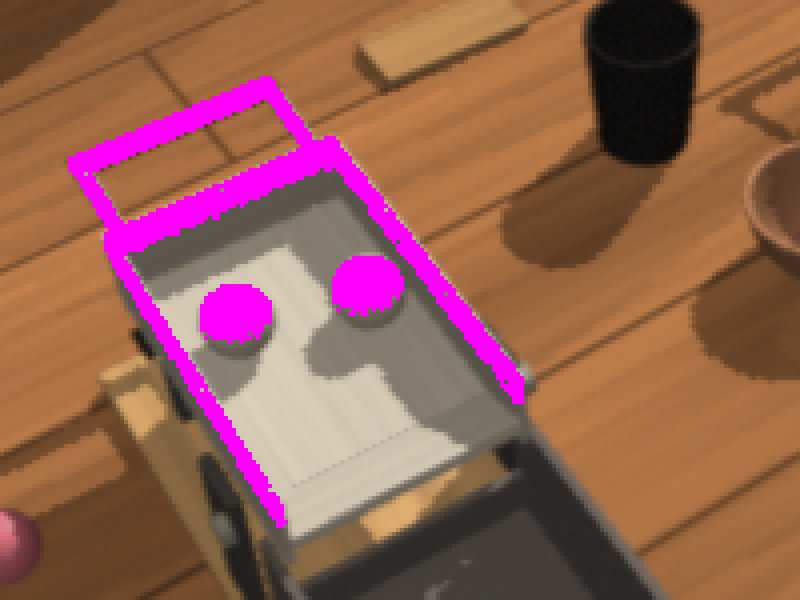

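View pics/side0m.png

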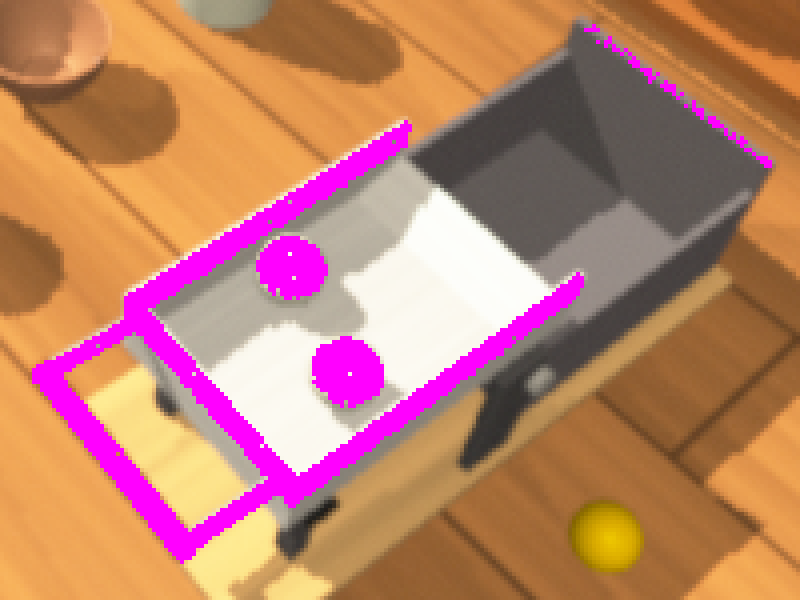

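Both masked views pick out the bar, walls and balls at 112–140 mm, so the tray is level. In the zoomed scene crop the bar runs from (75,165) to (270,85). I'll fit it now.

```bash
python3 - <<'E'
from station import arm
from h import *
# crop scale 4
reg={"scene":((165,150),[(75,165),(270,85)]),"side":((300,170),[(45,375),(185,550)])}
for n,(o,(a,b)) in reg.items():
    p=cv2.imread(f"pics/{n}0.png");d=np.load(f"{n}0.npy");P=arm.camera_params(n);C=cloud(d,P)
    a=np.array(a)/4+o;b=np.array(b)/4+o
    m=np.zeros((400,640),np.uint8);cv2.line(m,tuple((a+.1*(b-a)).round().astype(int).tolist()),tuple((b-.1*(b-a)).round().astype(int).tolist()),255,5)
    k=(m>0)&(C[...,2]>.112)&(C[...,2]<.14); X=C[k]
    dr,_,_,_=[*cv2.fitLine(X[:,:2].astype(np.float32),cv2.DIST_HUBER,0,.01,.01)][0:2]+[0,0]if 0 else (cv2.fitLine(X[:,:2].astype(np.float32),cv2.DIST_HUBER,0,.01,.01).ravel(),0,0,0)
    print(n,k.sum(),"fit",dr,"ang",np.degrees(np.arctan2(dr[1],dr[0])),"z pct",np.percentile(X[:,2],[5,50,95]))
    A=ray(*a,.125,P);B=ray(*b,.125,P);print(" ends",A,B,"mid",(A+B)/2,"len",np.linalg.norm(B-A),"ang",np.degrees(np.arctan2(*(B-A)[[1,0]])))
    # tray rims
    k=(d>0)&(C[...,2]>.112)&(C[...,2]<.14)
    Y=C[k]; mid=(A+B)/2
    Y=Y[np.linalg.norm(Y[:,:2]-mid[:2],axis=1)<.3]; np.save(n+"_rim.npy",Y)
    print(" minAreaRect",cv2.minAreaRect(Y[:,:2].astype(np.float32)*1000))
E
```

```text
scene 274 fit [ 0.04228066  0.99910575  0.43463475 -0.28283077] ang 87.57677 z pct [0.12170983 0.12737404 0.13103697]
 ends [ 0.43039348 -0.32256176  0.125     ] [ 0.43637766 -0.21612683  0.125     ] mid [ 0.43338557 -0.2693443   0.125     ] len 0.10660302908840767 ang 86.78200061756242
 minAreaRect ((550.96923828125, -275.04925537109375), (125.26512908935547, 251.32186889648438), 87.26534271240234)
side 320 fit [ 0.04359873  0.9990491   0.43014038 -0.27485377] ang 87.50118 z pct [0.12667764 0.12993337 0.13227572]
 ends [ 0.43491173 -0.21809877  0.125     ] [ 0.42938087 -0.32309292  0.125     ] mid [ 0.4321463  -0.27059585  0.125     ] len 0.10513972928762569 ang -93.01542533285803
 minAreaRect ((550.5111083984375, -274.3469543457031), (125.71626281738281, 250.0944061279297), 87.15768432617188)
```

>>> arm_command(rows=[[[0, 0.5, -0.35, -3], [0, 1.2, -0.9, -7.5], [0, 2.1, -1.55, -13], [0, 3.1, -2.25, -19], [0, 4.1, -3, -25.5], [0, 5.1, -3.7, -31.5], [0, 6.1, -4.45, -38], [0, 7.1, -5.2, -44], [0, 8.1, -5.9, -50], [0, 9.1, -6.65, -56.5], [0, 10, -7.3, -62], [0, 10.8, -7.9, -67], [0, 11.5, -8.4, -71], [0, 11.9, -8.7, -73.8], [0, 11.9, -8.7, -73.8], [0, 11.9, -8.7, -73.8]]], gripper=0.45, grip_force=40)

```text
time: 1.48
eef_pos: [0.4324, -0.2701, 0.2311]
tcp_rot: [[-0.0, 0.046, 0.999], [0.0, 0.999, -0.046], [-1.0, 0.0, -0.0]]
contact_force: [-0.3, -1.8, -0.5]
finger_gap: 0.55
```

```bash
python3 - <<'E'
from station import arm
from h import *
P=arm.camera_params("wrist");p,d=arm.read_camera("wrist");cv2.imwrite("pics/w1.png",p[:,:,::-1])
C=cloud(d,P);m=(d>0)&(abs(C[...,2]-.126)<.009)&(C[...,0]<.455)&(C[...,0]>.40)&(C[...,1]<-.235)&(C[...,1]>-.305)
X=C[m];print(m.sum(),np.percentile(X,[2,50,98],axis=0))
print(cv2.fitLine(X[:,:2].astype(np.float32),cv2.DIST_HUBER,0,.01,.01).ravel())
print(arm.sense()["joint_pos"])
E
```

```text
1466 [[ 0.42469736 -0.30360331  0.1251311 ]
 [ 0.43117182 -0.26875598  0.12937638]
 [ 0.43729284 -0.23630356  0.13135737]]
[ 0.04863663  0.99881655  0.43114674 -0.26916957]
[ 50.70424079  13.6627041  -25.44684832 107.96935572   6.75621431
  59.85364841  19.7468131 ]
```

View pics/w1.png

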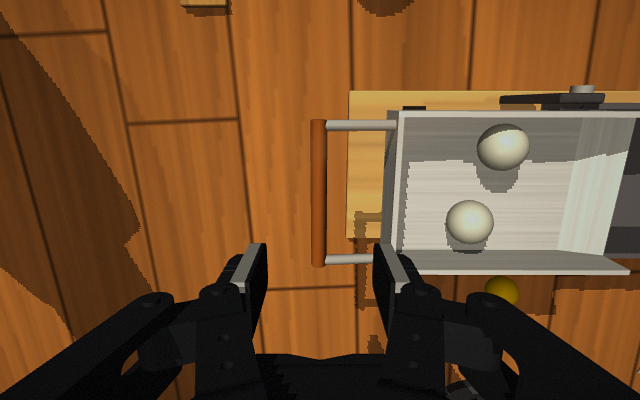

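The wrist view shows the bar midway between the jaws in x, around pixel column 318. It measures (0.431,-0.269,~0.125), which agrees with the first fit to 2 mm. Descending.

>>> arm_command(rows=[[[0.5, 0, 0, 0], [1.2, 0, 0, 0], [1.9, 0, 0, 0], [2.5, 0, 0, 0], [3, 0, 0, 0], [3.4, 0, -0.03, 0], [3.7, 0, -0.03, 0], [4, 0, -0.03, 0], [4.2, 0, -0.03, 0], [4.2, 0, -0.03, 0], [4.2, 0, -0.03, 0]]])

```text
time: 2.45
eef_pos: [0.4315, -0.2702, 0.1054]
tcp_rot: [[-0.0, 0.046, 0.999], [0.0, 0.999, -0.046], [-1.0, 0.0, -0.0]]
contact_force: [0.5, -0.1, 0.5]
finger_gap: 0.549
```

>>> arm_command(rows=[[[0, 0, 0, 0], [0, 0, 0, 0], [0, 0, 0, 0], [0, 0, 0, 0], [0, 0, 0, 0], [0, 0, 0, 0], [0, 0, 0, 0], [0, 0, 0, 0], [0, 0, 0, 0], [0, 0, 0, 0]]], gripper=1, grip_force=35)

```text
time: 3.28
eef_pos: [0.4315, -0.2702, 0.1057]
tcp_rot: [[0.0, 0.046, 0.999], [-0.0, 0.999, -0.046], [-1.0, -0.0, 0.0]]
contact_force: [-3.4, 0.8, 5.8]
finger_gap: 0.13
```

```bash
python3 - <<'E'
from station import arm
from h import *
p,d=arm.read_camera("side");cv2.imwrite("pics/s2.png",p[:,:,::-1])
s=arm.sense();print(s["eef_pos"],s["contact_force"],s["moment"],s["finger_gap"])
E
```

```text
[ 0.431524   -0.27019978  0.10574694] [-2.49067951  1.14642374  6.40961297] [ 0.19883871  0.58691494 -0.01525087] 0.12670216360707007
```

View pics/s2.png

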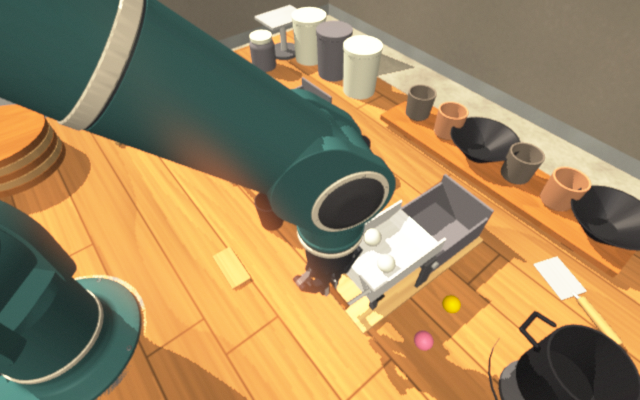

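The gap is 0.127, about 11 mm, which matches the 12 mm bar. Lifting along the arc to 15° first, then checking the forces.

>>> arm_command(rows=[[[-0.15, 0, 0.03, 0], [-0.3, 0, 0.065, 0], [-0.45, 0, 0.1, 0], [-0.6, 0, 0.143, 0], [-0.75, 0, 0.19, 0], [-0.9, 0, 0.234, 0], [-1.05, 0, 0.285, 0], [-1.195, 0, 0.338, 0], [-1.34, 0, 0.395, 0], [-1.48, 0, 0.455, 0], [-1.625, 0, 0.52, 0], [-1.766, 0, 0.584, 0], [-1.766, 0, 0.584, 0]]])

```text
time: 4.42
eef_pos: [0.4485, -0.2709, 0.1591]
tcp_rot: [[-0.002, 0.046, 0.999], [-0.0, 0.999, -0.046], [-1.0, -0.0, -0.002]]
contact_force: [-12.7, 0.2, 7.0]
finger_gap: 0.127
```

```bash
python3 - <<'E'
from station import arm
from h import *
p,d=arm.read_camera("scene");cv2.imwrite("pics/c3.png",p[:,:,::-1])
s=arm.sense();print(s["eef_pos"],s["contact_force"],s["moment"],s["finger_gap"])
E
```

```text
[ 0.44847198 -0.27095081  0.15895924] [-11.43422559  -0.37829568   6.65576987] [-0.02513114  2.40601904 -0.0410361 ] 0.12088377268323629
```

View pics/c3.png

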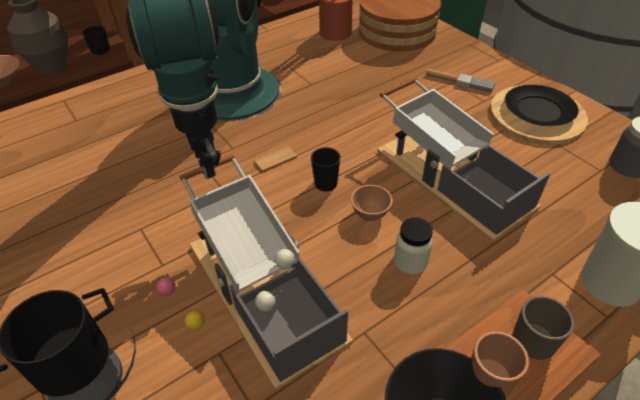

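At about 15° both balls rest at the lip, at (285,258) and (265,301). Forces are small, with the tool about 1 mm too far forward, so I'll trim that and continue to 35°.

>>> arm_command(rows=[[[-0.14, 0, 0.05, 0], [-0.28, 0, 0.12, 0], [-0.41, 0, 0.19, 0], [-0.55, 0, 0.265, 0], [-0.68, 0, 0.345, 0], [-0.81, 0, 0.43, 0], [-0.94, 0, 0.515, 0], [-1.07, 0, 0.605, 0], [-1.19, 0, 0.7, 0], [-1.32, 0, 0.795, 0], [-1.44, 0, 0.89, 0], [-1.555, 0, 0.99, 0], [-1.67, 0, 1.095, 0], [-1.786, 0, 1.2, 0], [-1.9, 0, 1.305, 0], [-2.01, 0, 1.415, 0], [-2.01, 0, 1.415, 0], [-2.01, 0, 1.415, 0], [-2.01, 0, 1.415, 0], [-2.01, 0, 1.415, 0]]])

```text
time: 6.13
eef_pos: [0.4904, -0.273, 0.22]
tcp_rot: [[-0.002, 0.046, 0.999], [-0.001, 0.999, -0.046], [-1.0, -0.001, -0.002]]
contact_force: [-20.9, 3.2, 20.9]
finger_gap: 0.126
```

>>> arm_command(rows=[[[0, 0, 0, 0], [0, 0, 0, 0], [0, 0, 0, 0], [0, 0, 0, 0], [0, 0, 0, 0], [0, 0, 0, 0], [0, 0, 0, 0], [0, 0, 0, 0], [0, 0, 0, 0], [0, 0, 0, 0]]])

```text
time: 6.97
eef_pos: [0.4904, -0.273, 0.2201]
tcp_rot: [[-0.002, 0.046, 0.999], [-0.001, 0.999, -0.046], [-1.0, -0.001, -0.002]]
contact_force: [-21.9, 2.0, 20.8]
finger_gap: 0.125
```

```bash
python3 - <<'E'
from station import arm
from h import *
p,d=arm.read_camera("scene");cv2.imwrite("pics/c4.png",p[:,:,::-1])
s=arm.sense();print(s["eef_pos"],s["contact_force"],s["moment"],s["finger_gap"])
E
```

```text
[ 0.49041177 -0.27300801  0.22005399] [-21.43922819   2.10090556  21.16640109] [5.03098197e-01 4.65868151e+00 3.44841376e-03] 0.12260903976130459
```

View pics/c4.png

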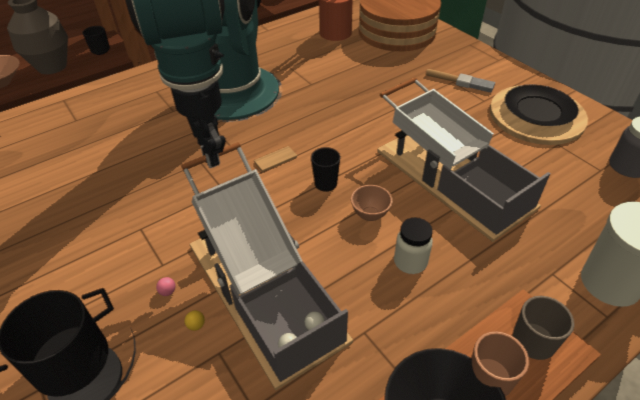

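```bash
python3 - <<'E'
from station import arm
from h import *
P=arm.camera_params("scene");p,d=arm.read_camera("scene");C=cloud(d,P)
m=np.zeros((400,640),np.uint8);cv2.fillConvexPoly(m,np.array([[222,225],[250,205],[275,250],[245,272]]),1)
X=C[(m>0)&(d>0)];n=np.linalg.svd(X-X.mean(0))[2][2] if len(X)<3000 else None
n=n*np.sign(n[2]);print("tilt",np.degrees(np.arccos(n[2])),n)
h=np.array([.4312,-.2693])+.21*np.array([.999,-.046]);R=np.array([[.999,-.046],[.046,.999]])
for u,v in [(288,339),(315,318)]:
    b=C[v-2:v+3,u-2:u+3].reshape(-1,3).mean(0); r=ray(u,v,.034,P)
    for q in (b,r): print(R@(q[:2]-h),q[2]-.085)
cv2.imwrite("pics/c5z.png",cv2.resize(p[230:380,200:360,::-1],(800,600)[:2] if 0 else (640,600)))
E
```

```text
tilt 34.23177588849644 [ 0.56198455 -0.02503692  0.82676872]
[ 0.14705567 -0.02589771] -0.032756499971489564
[ 0.1379327  -0.02185438] -0.050999999999999976
[0.13743795 0.03435888] -0.0346286320875407
[0.12905397 0.03924259] -0.050999999999999976
```

View pics/c5z.png

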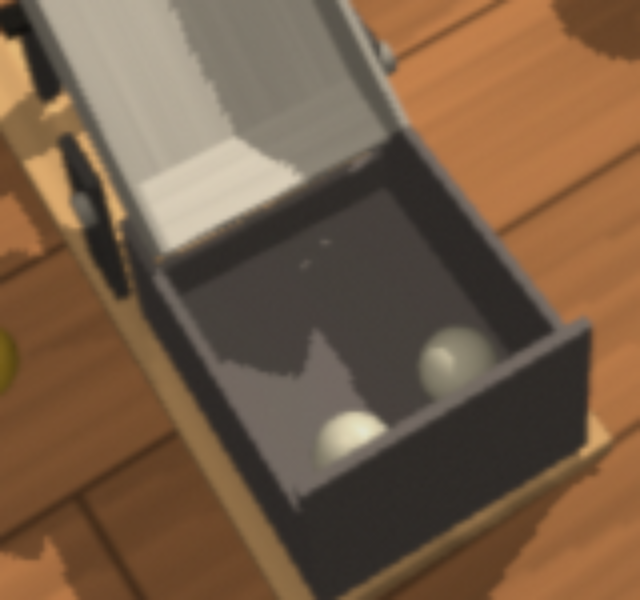

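The plane fit gives a tilt of 34.2°. Both balls are in the bin, at hinge x≈0.13–0.14, y≈-0.02/+0.04 and z≈-0.05. Held for over 0.8 s. Lowering along the same arc with a lighter grip.

>>> arm_command(rows=[[[0, 0, 0, 0], [0, 0, 0, 0], [0.11, 0, -0.1, 0], [0.22, 0, -0.2, 0], [0.335, 0, -0.31, 0], [0.453, 0, -0.41, 0], [0.57, 0, -0.51, 0], [0.69, 0, -0.61, 0], [0.81, 0, -0.7, 0], [0.94, 0, -0.79, 0], [1.07, 0, -0.88, 0], [1.2, 0, -0.965, 0], [1.33, 0, -1.05, 0], [1.46, 0, -1.13, 0], [1.6, 0, -1.21, 0], [1.73, 0, -1.285, 0], [1.87, 0, -1.355, 0], [2.01, 0, -1.42, 0], [2.01, 0, -1.42, 0]]], grip_force=20)

```text
time: 8.65
eef_pos: [0.4484, -0.271, 0.1584]
tcp_rot: [[-0.001, 0.046, 0.999], [-0.0, 0.999, -0.046], [-1.0, -0.0, -0.001]]
contact_force: [-7.5, -2.3, -0.4]
finger_gap: 0.121
```

>>> arm_command(rows=[[[0.14, 0, -0.065, 0], [0.28, 0, -0.13, 0], [0.425, 0, -0.19, 0], [0.57, 0, -0.25, 0], [0.715, 0, -0.3, 0], [0.865, 0, -0.35, 0], [1.01, 0, -0.4, 0], [1.16, 0, -0.44, 0], [1.31, 0, -0.48, 0], [1.46, 0, -0.52, 0], [1.61, 0, -0.55, 0], [1.766, 0, -0.58, 0], [1.8, 0, -0.58, 0], [1.8, 0, -0.58, 0], [1.8, 0, -0.58, 0]]])

```text
time: 9.9
eef_pos: [0.4316, -0.2702, 0.1052]
tcp_rot: [[-0.0, 0.046, 0.999], [-0.0, 0.999, -0.046], [-1.0, -0.0, -0.0]]
contact_force: [-9.5, 1.2, 10.7]
finger_gap: 0.125
```

```bash
cat > tilt.py <<'E'
from station import arm
from h import *
import sys
P=arm.camera_params("scene");p,d=arm.read_camera("scene");C=cloud(d,P)
m=np.zeros((400,640),np.uint8);cv2.fillConvexPoly(m,np.array([[225,235],[250,222],[272,247],[245,265]]),1)
X=C[(m>0)&(d>0)];n=np.linalg.svd(X-X.mean(0),full_matrices=False)[2][2]
n=n*np.sign(n[2]);print("tilt",np.degrees(np.arccos(n[2])),n)
s=arm.sense();print(s["time"],s["eef_pos"],s["contact_force"],s["moment"],s["finger_gap"])
cv2.imwrite(sys.argv[1],p[:,:,::-1])
E
python3 tilt.py pics/c6.png
```

```text
tilt 0.09334122529984601 [-5.83326719e-04  1.52109584e-03  9.99998673e-01]
9.95 [ 0.4315923  -0.27020371  0.1051857 ] [-10.13993115   0.59629917   9.85289916] [0.0730299  1.93545071 0.05357756] 0.12591687408546004
```

View pics/c6.png

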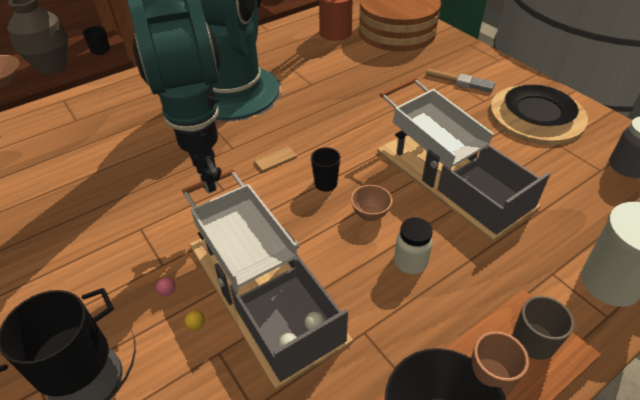

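The tray is level at 0.1°, and the balls are in the bin at (288,341) and (315,320). Opening part way, then moving straight up.

>>> arm_command(rows=[[[0, 0, 0, 0], [0, 0, 0, 0], [0, 0, 0, 0], [0, 0, 0, 0], [0, 0, 0, 0], [0, 0, 0, 0], [0, 0, 0, 0], [0, 0, 0, 0]]], gripper=0.45)

```text
time: 10.62
eef_pos: [0.4315, -0.27, 0.1042]
tcp_rot: [[-0.0, 0.046, 0.999], [0.0, 0.999, -0.046], [-1.0, 0.0, -0.0]]
contact_force: [0.1, -0.4, 0.5]
finger_gap: 0.55
```

>>> arm_command(rows=[[[-0.2, 0, 0, 0], [-0.5, 0, 0, 0], [-0.9, 0, 0, 0], [-1.5, 0, 0, 0], [-2.2, 0, 0, 0], [-3, 0, 0, 0], [-3.8, 0, 0, 0], [-4.4, 0, 0, 0], [-4.8, 0, 0, 0], [-5, 0, 0, 0], [-5, 0, 0, 0], [-5, 0, 0, 0]]])

```text
time: 11.62
eef_pos: [0.4314, -0.27, 0.2543]
tcp_rot: [[0.0, 0.046, 0.999], [-0.0, 0.999, -0.046], [-1.0, -0.0, 0.0]]
contact_force: [-0.5, 0.5, -0.8]
finger_gap: 0.551
```

```bash
python3 tilt.py pics/c7.png
```

```text
tilt 0.26659093628898634 [-4.65223558e-03  7.70029563e-05  9.99989175e-01]
11.6667 [ 0.43119205 -0.26989289  0.25380279] [-0.49661594 -0.30392235 -0.0900311 ] [-0.02309261  0.04704377 -0.04127625] 0.5517640007055868
```

View pics/c7.png

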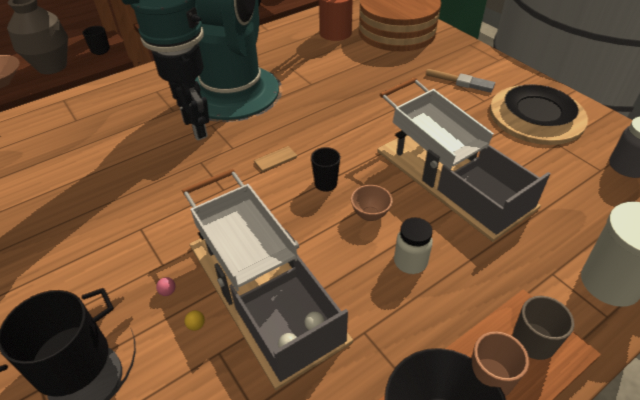

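The tray is level, both balls are in the bin at (288,341) and (315,320), and the gripper is clear above the handle.

```bash
python3 -c "
from station import arm
print(arm.close_job())"
```

```text
the job is handed in; nothing more can be done
None
```

I tipped the loaded tray to about 34° by its handle and held it for about a second. Both balls rolled into its own catch bin. I then lowered the tray along the same arc, opened the gripper, rose straight up clear of the handle, and handed the job in at about 11.7 s.

Last checks:
- **Tray:** the measured tilt was 34.2° while held and 0.3° after release.
- **Balls:** I measured them while the tray was held tipped, at about x 0.13–0.14 m, y -0.02 and +0.04 m, z -0.05 m in the hinge frame. They were still there in the final picture.
- **Robot:** the gripper is about 0.15 m above where it gripped the handle, and the force reading is about zero.
- **Forces:** the wrist force rose to about 30 N while the tray was held tipped, probably because the bar turned stiffly in the pads. That is well under the 120 N limit.

No check failed. The camera fits of the handle agreed within about 2–3 mm. The pink and yellow balls were not touched.

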